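# Load the heat press and start it touch-free

## Task

With the fingertips, push the loaded carrier all the way into the heat press, until its upright end plate rests against the ends of the guide rails. Then start the press touch-free: point straight down at the flat round sensor window, with the fingertips two or three centimetres above its middle, keep them there for two seconds without touching the station, then draw the hand well away (at least 15 cm). Only push the carrier, never lift it, and touch neither the press head nor any of the three control stations; leave the other things on the bench where they are.

Things in the scene. Friction and masses are not known exactly. Their poses are not given: they have to be found in the camera images.
- carrier: Loose aluminium carrier, 0.5 to 1 kg, between the guide rails: plate 260 x 103 x 12 mm, white tile clamped on its inner end, upright end plate at its outer end 160 wide, 12 thick, 52 high. Origin: middle of the foot of the end plate's INNER face. x points the way it is pushed in, z up; the flat outer push face lies at x = -12. Slides freely (a few N). Starts 60 to 120 mm short of home.
- rail_ends (a point): On the press's base plate (top 12 mm above the table), midway between the near ends of its two steel rails. x points along the rails into the press, z up. Rails 22 mm high, 12 wide, 120 between centres, beginning at x = 0, where the end plate stops: the carrier's origin is then at this point. The base plate reaches to x = -180 and y = +-90 mm. Fixed.
- head: Fixed hot head of the press over the rails, not to be touched. Origin on the table right below rail_ends, same axes. Upper platen from x = 120 to 270 mm, y = +-75, underside 100 mm above the table; grey housing above it up to 272 mm high, column behind.
- sensor_window (a point): Touch-free sensor: centre of the flat black round window (38 mm across, in a flat 58 mm steel ring) on top of a round grey control station. The point lies on the window's face, 55 mm above the table; z up. It notices fingertips held within about 15 mm of its middle and up to 50 mm above it.
- sensor_station: The loose round control station (0.7 kg) that carries the flat sensor window: 76 mm across at the foot, 55 mm high. Origin: centre of its underside, z up. Not to be touched.
- button_station: A like station that carries a black mushroom push button (50 mm across), 88 mm high overall. Origin: centre of its underside. Not to be touched. It and the other two stations stand in a row in any order, 95 to 145 mm apart in x.
- selector_station: A like station that carries a black rotary selector with a raised bar grip, 81 mm high overall. Origin: centre of its underside. Not to be touched.
- tape: Bystander: loose cardboard tape ring lying flat, 60 mm across, 25 mm high; origin at the centre of its underside.
- blank: Bystander: loose spare white tile 80 x 80 x 8 mm lying on the bench; origin at the centre of its underside.

How it is judged:
By the outcome, as a careful person would: the job done as asked, in the order asked, and still so for the second after the job is handed in, with the robot touching nothing.
It also fails if it takes over 51 s, if anything falls off the work surface, if the arm or the gripper's body presses on something with over 40 N, if the wrist force passes 120 N, or if a joint passes its speed limit or range.

## Robot

A 6-joint arm with a two-finger parallel gripper is mounted at the origin on the work surface. World frame = base frame: x ahead of the robot, y to its left, z up, the work surface at z = 0. Lengths are in m, angles in rad, forces in N, time in s.
With the tool pointing down it reaches from about 0.275 to 0.975 m from the base axis. Payload 8.4 kg.
Tool frame: the origin (TCP) lies between the finger pads; the fingertips stand 17 mm ahead of it and the grasp point (between the pads) lies 2 mm behind it; y points along the fingers, x is the direction in which the jaws open and shut, and the axes are right-handed (so a half turn about y gives the same grasp; the last joint's range is limited). The gripper opens to 92 mm and grips with 3 to 60 N. Pads are 20 mm wide; open, the fingers measure 128 mm over their backs; the gripper's body (75 mm by 189 mm) begins 69 mm behind the grasp point.
Start: joints at [-1.146, 0.353, 1.633, -0, 1.155, -0.002], TCP at [0.259, -0.569, 0.232] pointing down, gripper open.
Joint ranges: [-2.63, 2.63], [-0.92, 2.1], [0.06, 2.66], [-1.3, 4.44], [0, 2.69], [-3.02, 3.02]. Speed limits (rad/s): [2.22, 2.22, 2.79, 3.14, 3.14, 3.14].

## Interface

Orientations are given as a rotation vector (axis times angle).
In Python, from cell import observe, get_image, job_done gives the robot as it stands. The module is installed in compiled form; this text tells all that it offers.
- The arm moves only by the tool drive_tool, never from a script. Its argument "plan" is a list of rows, each a list of 7 numbers: the shift along the world's x, y, z in mm, then the turn, a rotation vector about the world's x, y, z in degrees, then the opening in per cent of the stroke, from 0 (shut) to 100 (fully open). A call has 1 to 8 rows; each row shifts and turns the pose as measured when the row begins; what a row does not reach is not made up. A row lasts 1/12 s, in which the tool goes at most 41.7 mm and 7.16 degrees, less where a joint would pass 70% of its speed; a pose out of reach is approached as far as the arm can. A call is refused whole if a number of a shift passes 41.7 or a number of a turn 7.16, either way. A call with a gripper value outside its range is refused whole. The fingers move at their own pace and stop on an object; the grip force is fixed at half the most. Time passes only in rows, so rows that do not move let the fingers close. It gives the time, the measured TCP pose, the force and the opening at its end, in the units of the state.
- observe(): the state, without advancing time (a new reading comes with each control period).
- get_image(name): name is "side" or "top" or "wrist"; returns a dict with "img" (384x512x3 uint8, red, green, blue), "depth" (384x512 float32, m along the optical axis (not along the pixel's ray), 0 where there is no reading), "K" (3x3 intrinsics, pixels), "view" (4x4, takes a point from world to camera coordinates). Camera axes: x right, y down, z forward; pixel columns grow to the right and rows downward; lengths in m; the calibration is good to about 2 mm. A picture is of the moment at which its call begins.
- job_done(): hands the job in, once; it reports no verdict.
The state is a dict: "t": time; "joint_pos": joint angles; "qvel": joint speeds; "joint_efforts": joint torques, N m; "tool_pos": TCP position; "ee_rot": TCP orientation; "wrist_force": force on the tool from outside, world axes, zero at the start; "moment": the same for the moment, N m; "gripper_width": finger opening in m.
Only numpy, scipy, OpenCV 4.12 (cv2) and the standard library are available. Lean on these libraries where they do the work, as an engineer would, in place of code of your own. Each camera call takes 0.05 s, during which the arm holds its last target.

## Working session

There is one attempt and no reset: what is moved stays moved. The work goes in short steps, Python scripts to look and compute and a tool call to move; the robot and the scene stay as the last step left them, time stands still between calls to the robot, and variables do not carry over. Pictures are saved under pics/ and viewed, and the job is handed in when it is done.

Besides the shell and the picture viewer there is one more tool, called as name(argument=value, ...), one argument or row to a line, values as JSON. drive_tool: Moves the arm, as the interface text tells. Its arguments: {"type":"object","properties":{"plan":{"type":"array","items":{"type":"array","items":{"type":"number"}}}},"required":["plan"]}

```bash
mkdir -p pics; cat > h.py <<'E'
import numpy as np,cv2
from cell import observe,get_image,job_done
def snap(n,f):
    d=get_image(n); cv2.imwrite(f"pics/{f}.png",cv2.cvtColor(d["img"],cv2.COLOR_RGB2BGR)); np.savez(f"pics/{f}.npz",**d); return d
def cloud(d):
    K=d["K"];V=d["view"];z=d["depth"];v,u=np.indices(z.shape)
    P=np.stack([(u-K[0,2])/K[0,0]*z,(v-K[1,2])/K[1,1]*z,z],-1)
    W=(P-V[:3,3])@V[:3,:3]; W[z<=0]=np.nan
    return W
E
python3 - <<'E'
from h import *
s=observe();print(s)
snap("top","top0");snap("side","side0")
E
```

```text
{'t': 0.0, 'joint_pos': array([-1.14639865e+00,  3.53600696e-01,  1.63413303e+00, -2.16967921e-05,
        1.15520995e+00, -2.35850562e-03]), 'qvel': array([ 0.00149951, -0.00186421,  0.00130748,  0.00034972,  0.00036832,
        0.00129901]), 'joint_efforts': array([ 5.78232957e-04, -5.93843293e+01, -3.34217513e+01,  6.97658001e-02,
        2.33654649e-02, -1.61261582e-04]), 'tool_pos': array([ 0.25852167, -0.56850449,  0.2308938 ]), 'ee_rot': array([-1.38065538,  0.89020791, -0.88832696]), 'wrist_force': array([-0.77746964, -0.06688881, -0.04387818]), 'moment': array([ 0.03573967, -0.04981874,  0.00285183]), 'gripper_width': 0.09170535643872262}
```

View pics/top0.png

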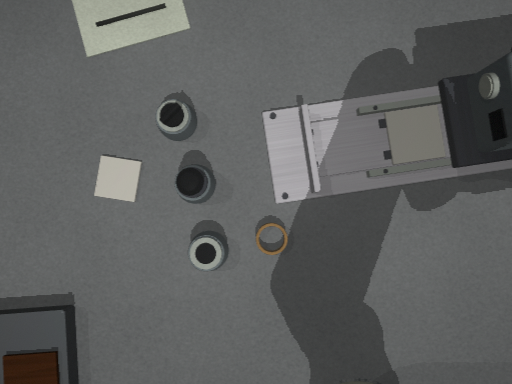

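View pics/side0.png

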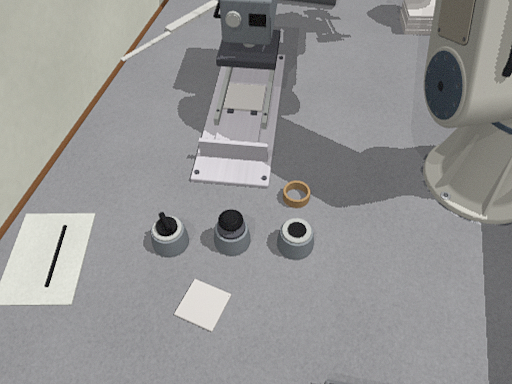

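The top view shows the carrier's end plate at about (310,148), the rail ends at (360,110) and (370,172), and the stations at (173,115) selector, (190,182) button and (206,253) flat sensor. The side view agrees: the flat disc is at (297,230), nearest the robot.

```bash
python3 - <<'E'
from h import *
from scipy.spatial.transform import Rotation as R
np.set_printoptions(precision=4,suppress=True)
print(R.from_rotvec(observe()["ee_rot"]).as_matrix())
for f in ["top0","side0"]:
    d=dict(np.load(f"pics/{f}.npz")); W=cloud(d)
    print(f, "cam",-d["view"][:3,:3].T@d["view"][:3,3])
    pts={"top0":[(206,253),(185,182),(173,115),(272,117),(284,195),(305,110),(316,188),(360,111),(370,172),(445,103),(450,158),(118,178),(272,226),(310,148),(420,140),(450,120)],"side0":[(297,230),(232,220),(168,232),(233,150),(203,140),(265,150),(220,122),(272,122),(297,185)]}[f]
    for u,v in pts: print((u,v),W[v,u])
    # end plate top: z 58..70
    z=W[...,2]
    for lo,hi in [(0.058,0.070),(0.028,0.040),(.05,.058)]:
        m=((z>lo)&(z<hi)).astype(np.uint8)
        n,l,s,c=cv2.connectedComponentsWithStats(m)
        for i in range(1,n):
            if s[i,4]>40:
                p=W[l==i]; print(lo,s[i],p.mean(0),p.min(0),p.max(0))
E
```

```text
[[ 0.4139 -0.0005  0.9103]
 [-0.9103  0.0011  0.4139]
 [-0.0012 -1.     -0.    ]]
top0 cam [0.4556 0.1744 0.7926]
(206, 253) [0.3781 0.2698 0.0536]
(185, 182) [0.5046 0.2996 0.0852]
(173, 115) [0.6265 0.322  0.0677]
(272, 117) [0.6298 0.1429 0.0153]
(284, 195) [0.4798 0.1243 0.0147]
(305, 110) [0.6303 0.0852 0.0628]
(316, 188) [0.4893 0.0699 0.0628]
(360, 111) [ 0.632  -0.0204  0.0362]
(370, 172) [ 0.5178 -0.0353  0.0341]
(445, 103) [ 0.6224 -0.1406  0.1185]
(450, 158) [ 0.5322 -0.1518  0.1033]
(118, 178) [0.5212 0.4425 0.0072]
(272, 226) [ 0.421   0.1482 -0.0005]
(310, 148) [0.561  0.0786 0.0649]
(420, 140) [ 0.5753 -0.1312  0.0323]
(450, 120) [ 0.5929 -0.1457  0.1225]
0.058 [159 103  15  14  81] [0.6404 0.3373 0.0628] [0.6264 0.3231 0.0591] [0.6501 0.3485 0.0662]
0.058 [301 104  20  88 617] [0.5618 0.0781 0.0636] [0.4839 0.0626 0.0582] [0.6419 0.0924 0.0678]
0.058 [164 107  19  20 184] [0.6215 0.3197 0.0631] [0.6083 0.3063 0.0584] [0.6403 0.3382 0.0699]
0.028 [358  95  83  19 582] [ 0.6436 -0.0935  0.034 ] [ 0.6293 -0.1721  0.028 ] [ 0.659  -0.0173  0.0382]
0.028 [159 105  35  33 1
[... 2836 characters left out ...]
 0.3296 0.0399]
0.028 [278 234  36  19 149] [0.3749 0.2975 0.0336] [0.3413 0.2656 0.028 ] [0.4119 0.3085 0.0399]
0.05 [403   1  30  21 101] [ 0.1694 -0.5814  0.054 ] [ 0.1183 -0.6609  0.0504] [ 0.2069 -0.5577  0.0579]
0.05 [198 143  70  10 177] [0.5577 0.0829 0.0541] [0.4811 0.0707 0.05  ] [0.6399 0.0941 0.058 ]
0.05 [444 172  50  32 166] [0.0401 0.0715 0.0541] [-0.0041  0.0445  0.05  ] [0.0919 0.1081 0.058 ]
0.05 [152 217  30  25 253] [0.6218 0.3356 0.0532] [0.5981 0.2987 0.0501] [0.6567 0.3564 0.058 ]
0.05 [282 219  29  26 583] [0.3762 0.2738 0.0544] [0.3484 0.2433 0.0501] [0.4049 0.3017 0.0578]
0.05 [216 221  29  20 228] [0.4994 0.308  0.0553] [0.4767 0.2765 0.0501] [0.5352 0.3223 0.058 ]
```

```bash
python3 - <<'E'
from h import *
np.set_printoptions(precision=4,suppress=True)
for f in ["top0","side0"]:
    d=dict(np.load(f"pics/{f}.npz")); W=cloud(d); z=W[...,2]
    def comp(lo,hi,box):
        m=(z>lo)&(z<hi)&(W[...,0]>box[0])&(W[...,0]<box[1])&(W[...,1]>box[2])&(W[...,1]<box[3]); return W[m]
    A=comp(.030,.038,(.622,.68,-.3,-.01)); B=comp(.030,.038,(.5,.545,-.3,-.02)); E=comp(.058,.068,(.46,.66,.05,.11))
    for nm,p in [("railA",A),("railB",B),("end",E)]:
        r=cv2.minAreaRect((p[:,:2]*1000).astype(np.float32)); v=cv2.fitLine(p[:,:2].astype(np.float32),cv2.DIST_L1,0,.01,.01).ravel()
        print(f,nm,len(p),r,v,"ang",np.degrees(np.arctan2(v[1],v[0])), p[p[:,1].argmax()])
    S=comp(.048,.062,(.33,.43,.23,.32)); print("sensor",cv2.minEnclosingCircle((S[:,:2]*1000).astype(np.float32)),np.median(S[:,2]))
    hd=comp(.095,.4,(.35,.8,-.5,-.05)); print("head",hd.min(0),hd.max(0))
E
```

```text
top0 railA 941 ((633.1549072265625, -95.92691802978516), (35.47611999511719, 154.84510803222656), 6.644753932952881) [ 0.0231 -0.9997  0.6385 -0.0892] ang -88.67577 [ 0.64   -0.0173  0.0348]
top0 railB 742 ((533.7586669921875, -107.87982177734375), (29.47848892211914, 154.0355682373047), 6.928220748901367) [ 0.1235 -0.9923  0.5255 -0.0921] ang -82.90527 [ 0.5216 -0.0319  0.0335]
top0 end 617 ((562.8323364257812, 77.73719024658203), (159.87420654296875, 12.548751831054688), 6.921456813812256) [0.9919 0.127  0.5661 0.0786] ang 7.296643 [0.6354 0.0924 0.0649]
sensor ((377.9419250488281, 271.4288635253906), 32.48978042602539) 0.053713498735845404
head [ 0.5158 -0.2488  0.1007] [ 0.6862 -0.1357  0.2719]
side0 railA 378 ((635.074951171875, -124.1517333984375), (35.07997131347656, 214.53724670410156), 6.828251838684082) [ 0.1275 -0.9918  0.6414 -0.1124] ang -82.67532 [ 0.6333 -0.0163  0.0323]
side0 railB 349 ((536.125732421875, -137.89736938476562), (30.74332046508789, 218.27113342285156), 6.9385175704956055) [ 0.1031 -0.9947  0.5282 -0.1321] ang -84.08464 [ 0.5094 -0.0312  0.0359]
side0 end 361 ((561.07177734375, 77.94547271728516), (159.4190216064453, 17.448680877685547), 6.667514324188232) [0.9916 0.1293 0.574  0.0826] ang 7.428084 [0.6354 0.0948 0.0605]
sensor ((376.713134765625, 273.6292724609375), 31.8053035736084) 0.05429082944523577
head [ 0.514  -0.3606  0.0981] [ 0.694  -0.134   0.2724]
```

drive_tool(
  plan=[
    [11,35,2,0,0,5,0],
    [11,35,2,0,0,5,0],
    [11,35,2,0,0,5,0],
    [11,35,2,0,0,5,0],
    [11,35,2,0,0,5,0],
    [11,35,2,0,0,5,0],
    [11,35,2,0,0,5,0],
    [11,35,2,0,0,5,0],
  ],
)

```text
t: 0.77
tool_pos: [0.3444, -0.2819, 0.2433]
ee_rot: [-1.544, 0.337, -0.33]
wrist_force: [1.0, 1.3, 0.4]
gripper_width: 0.0403
```

drive_tool(
  plan=[
    [3,35,0,0,0,3,0],
    [3,35,0,0,0,3,0],
    [3,35,0,0,0,3,0],
    [3,35,0,0,0,3,0],
    [3,35,0,0,0,3,0],
    [3,35,0,0,0,3,0],
    [3,35,0,0,0,3,0],
    [3,35,0,0,0,3,0],
  ],
)

```text
t: 1.43
tool_pos: [0.3665, 0.0115, 0.2433]
ee_rot: [-1.571, -0.011, 0.014]
wrist_force: [1.7, 0.3, 0.8]
gripper_width: 0.0005
```

drive_tool(
  plan=[
    [24,18,0,0,0,1,0],
    [24,18,0,0,0,1,0],
    [24,18,0,0,0,1,0],
    [24,18,0,0,0,1,0],
    [24,18,0,0,0,1,0],
    [24,18,0,0,0,1,0],
    [24,18,0,0,0,1,0],
    [12,9,0,0,0,1,0],
  ],
)

```text
t: 2.1
tool_pos: [0.5484, 0.1604, 0.2414]
ee_rot: [-1.566, -0.132, 0.14]
wrist_force: [-0.8, -0.6, -0.7]
gripper_width: 0.0005
```

```bash
cat > st.py <<'E'
from h import *
from scipy.spatial.transform import Rotation as R
np.set_printoptions(precision=4,suppress=True)
s=observe();M=R.from_rotvec(s["ee_rot"]).as_matrix()
print(s["t"],s["tool_pos"],"yaw",np.degrees(np.arctan2(M[1,0],M[0,0])),"fdir",M[:,1],s["wrist_force"],s["gripper_width"],s["joint_pos"])
E
python3 st.py
```

```text
2.1 [0.5484 0.1604 0.2414] yaw 9.932342239494318 fdir [-0.0049  0.0001 -1.    ] [-0.7839 -0.555  -0.7009] 0.0005489510391085913 [0.281  0.263  1.7365 0.0016 1.1467 0.107 ]
```

drive_tool(
  plan=[
    [1,-3,-24,0,0,-1,0],
    [1,-3,-24,0,0,-1,0],
    [1,-3,-24,0,0,-1,0],
    [1,-3,-24,0,0,0,0],
    [1,-3,-24,0,0,0,0],
    [1,-3,-24,0,0,0,0],
    [1,-3,-24,0,0,0,0],
    [0,0,-18,0,0,0,0],
  ],
)

```text
t: 2.77
tool_pos: [0.5607, 0.143, 0.0499]
ee_rot: [-1.566, -0.099, 0.095]
wrist_force: [0.1, -0.1, 1.0]
gripper_width: 0.0004
```

```bash
python3 st.py; python3 -c "
from h import *
snap('top','top1');snap('side','side1')"
```

```text
2.7667 [0.5607 0.143  0.0499] yaw 7.084552723366292 fdir [ 0.0029  0.0028 -1.    ] [ 0.141  -0.0556  0.9688] 0.0004277591367395949 [0.2459 0.5107 1.8667 0.0029 0.7607 0.1202]
```

View pics/side1.png

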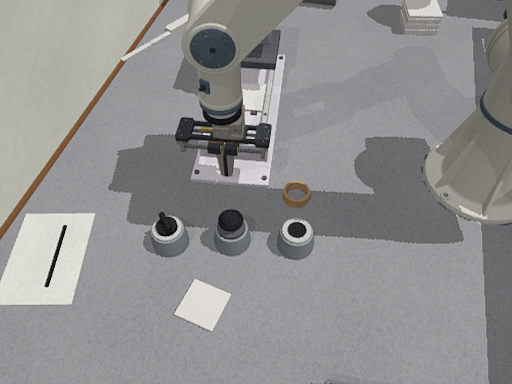

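View pics/top1.png

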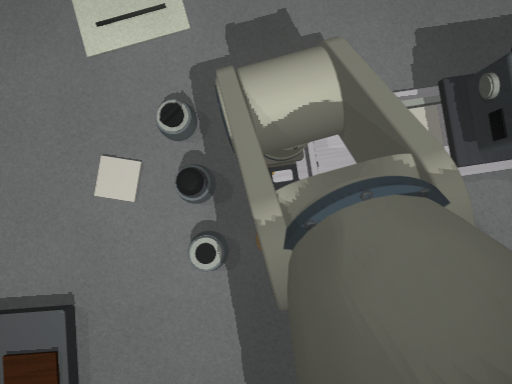

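Side view: the fingers stand at (228,160), centred outside the end plate. In the top view the forearm fork reaches u≈470, so I'll check how it clears the head before pushing.

```bash
python3 - <<'E'
from h import *
np.set_printoptions(precision=3,suppress=True)
a=dict(np.load("pics/top0.npz"));b=dict(np.load("pics/top1.npz"))
for f in ("top","side"):
    a=dict(np.load(f"pics/{f}0.npz"));b=dict(np.load(f"pics/{f}1.npz"))
    W=cloud(b); m=((a["depth"]-b["depth"])>.02)&(b["depth"]>0)&(W[...,2]>.05); p=W[m]
    for lo in np.arange(.05,.65,.05):
        q=p[(p[:,2]>lo)&(p[:,2]<=lo+.05)]
        q=q[q[:,0]>.42]
        if len(q)>5: print(f,round(lo,2),len(q),np.percentile(q,1,axis=0)[:2],np.percentile(q,99,axis=0)[:2])
E
```

```text
top 0.15 376 [0.486 0.113] [0.523 0.157]
top 0.2 222 [0.518 0.108] [0.534 0.164]
top 0.25 213 [0.52  0.111] [0.536 0.163]
top 0.3 104 [0.519 0.12 ] [0.526 0.152]
top 0.35 317 [0.507 0.084] [0.589 0.195]
top 0.4 10621 [0.502 0.083] [0.607 0.207]
top 0.45 3686 [0.494 0.077] [0.579 0.2  ]
top 0.5 6738 [0.451 0.065] [0.53  0.187]
top 0.55 13822 [0.421 0.056] [0.481 0.175]
top 0.6 11859 [0.42 0.07] [0.446 0.146]
side 0.05 242 [0.539 0.139] [0.573 0.156]
side 0.1 813 [0.468 0.114] [0.64  0.184]
side 0.15 1643 [0.463 0.106] [0.65  0.183]
side 0.2 769 [0.516 0.116] [0.591 0.183]
side 0.25 982 [0.518 0.137] [0.592 0.189]
side 0.3 651 [0.519 0.137] [0.588 0.205]
side 0.35 1585 [0.482 0.184] [0.589 0.214]
side 0.4 3162 [0.439 0.13 ] [0.598 0.212]
side 0.45 980 [0.424 0.171] [0.549 0.202]
```

drive_tool(
  plan=[
    [0,-9,-1,0,0,0,0],
    [0,-9,0,0,0,0,0],
    [0,-9,0,0,0,0,0],
    [0,-9,0,0,0,0,0],
    [0,-4,0,0,0,0,0],
    [0,-4,0,0,0,0,0],
    [0.5,-4,0,0,0,0,0],
    [0.5,-4,0,0,0,0,0],
  ],
)

```text
t: 3.53
tool_pos: [0.5629, 0.0865, 0.0536]
ee_rot: [-1.565, -0.101, 0.092]
wrist_force: [-0.8, 3.6, -3.0]
gripper_width: 0.0006
```

drive_tool(
  plan=[
    [0.4,-5,-1,0,0,0,0],
    [0.4,-5,-1,0,0,0,0],
    [0.4,-5,-1,0,0,0,0],
    [0.4,-5,-1,0,0,0,0],
    [0.4,-5,0,0,0,0,0],
    [0.4,-5,0,0,0,0,0],
    [0.4,-5,0,0,0,0,0],
    [0.4,-5,0,0,0,0,0],
  ],
)

```text
t: 4.2
tool_pos: [0.5696, 0.0506, 0.0534]
ee_rot: [-1.555, -0.105, 0.084]
wrist_force: [-0.4, 4.8, 0.3]
gripper_width: 0.0003
```

```bash
python3 st.py
```

```text
4.2 [0.5696 0.0506 0.0534] yaw 6.921351590066168 fdir [ 0.0125  0.0142 -0.9998] [-0.3906  4.8127  0.3241] 0.00033192584951489875 [ 0.0782  0.4934  1.8883  0.0194  0.7464 -0.0568]
```

drive_tool(
  plan=[
    [0,-5,-2,-0.2,0.2,0,0],
    [0,-5,-2,-0.2,0.2,0,0],
    [0,-5,-1,-0.2,0.2,0,0],
    [0,-5,-1,-0.2,0.2,0,0],
    [0,-5,-1,-0.2,0,0,0],
    [0.4,-5,0,0,0,0,0],
    [0.4,-4,0,0,0,0,0],
    [0.4,-3,0,0,0,0,0],
  ],
)

```text
t: 4.87
tool_pos: [0.5745, 0.0153, 0.0502]
ee_rot: [-1.565, -0.096, 0.089]
wrist_force: [-0.3, 5.9, -0.5]
gripper_width: 0.0003
```

drive_tool(
  plan=[
    [0,-3,0,0,0,0,0],
    [0,-3,0,0,0,0,0],
    [0,-3,0,0,0,0,0],
    [0,-3,0,0,0,0,0],
  ],
)

```text
t: 5.2
tool_pos: [0.5745, 0.0027, 0.0502]
ee_rot: [-1.564, -0.095, 0.088]
wrist_force: [-0.2, 5.7, -0.3]
gripper_width: 0.0005
```

drive_tool(
  plan=[
    [0,-2,0,0,0,0,0],
    [0,-2,0,0,0,0,0],
  ],
)

```text
t: 5.37
tool_pos: [0.5745, -0.0017, 0.0503]
ee_rot: [-1.563, -0.095, 0.088]
wrist_force: [-0.5, 6.2, 0.5]
gripper_width: 0.0006
```

drive_tool(
  plan=[
    [0,-2,0,0,0,0,0],
    [0,-2,0,0,0,0,0],
  ],
)

```text
t: 5.53
tool_pos: [0.5744, -0.004, 0.0503]
ee_rot: [-1.559, -0.093, 0.086]
wrist_force: [-0.3, 29.0, 0.8]
gripper_width: 0.0005
```

The force jumped to 29 N right where the stop was expected. I'll hold briefly and then back away.

drive_tool(
  plan=[
    [0,-0.3,0,0,0,0,0],
    [0,-0.3,0,0,0,0,0],
  ],
)

```text
t: 5.7
tool_pos: [0.5744, -0.0036, 0.0503]
ee_rot: [-1.557, -0.092, 0.085]
wrist_force: [-0.6, 4.5, 0.4]
gripper_width: 0.0002
```

drive_tool(
  plan=[
    [-0.5,5,0,0,0,0,0],
    [-1,10,0,0,0,0,0],
    [-1,15,0,0,0,0,0],
    [-1,20,2,0,0,0,0],
    [-1,20,20,0,0,0,0],
    [-1,20,30,0,0,0,0],
    [-1,10,35,0,0,0,0],
    [-1,10,35,0,0,0,0],
  ],
)

```text
t: 6.37
tool_pos: [0.56, 0.1073, 0.168]
ee_rot: [-1.564, -0.079, 0.095]
wrist_force: [0.4, -0.0, -0.0]
gripper_width: 0.0006
```

```bash
python3 st.py; python3 -c "
from h import *
snap('top','top2');snap('side','side2');snap('wrist','wr2')"
```

```text
6.3667 [0.56   0.1073 0.168 ] yaw 6.344417720401375 fdir [-0.0106  0.0045 -0.9999] [ 0.3957 -0.0146 -0.0063] 0.0005587539949262407 [0.1829 0.3431 1.8046 0.0076 1.0036 0.0681]
```

View pics/side2.png

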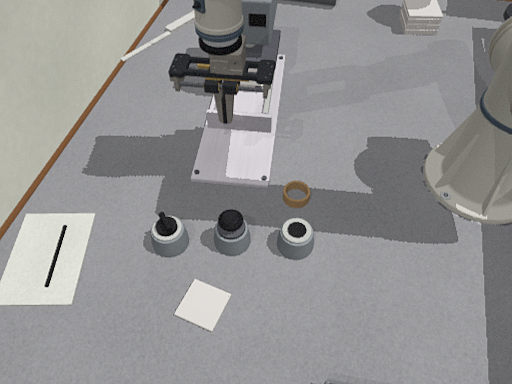

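View pics/wr2.png

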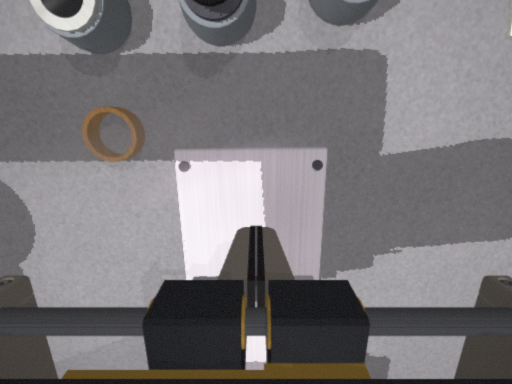

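drive_tool(
  plan=[
    [0,5,25,0,0,0,0],
    [-10,10,20,0,0,0,0],
    [-24,20,10,0,0,0,0],
    [-24,20,5,0,0,0,0],
    [-24,20,0,0,0,0,0],
    [-24,20,0,0,0,0,0],
    [-24,20,0,0,0,0,0],
    [-20,15,0,0,0,0,0],
  ],
)

```text
t: 7.18
tool_pos: [0.4062, 0.2349, 0.2226]
ee_rot: [-1.571, -0.072, 0.09]
wrist_force: [-0.3, -0.1, 0.0]
gripper_width: 0.0003
```

```bash
python3 st.py; python3 - <<'E'
from h import *
np.set_printoptions(precision=4,suppress=True)
for f in ("top","side"):
    d=snap(f,f+"3");W=cloud(d);z=W[...,2]
    for nm,(lo,hi,b) in dict(end=(.057,.069,(.46,.68,-.06,.1)),railA=(.028,.038,(.62,.68,-.12,.05)),railB=(.028,.038,(.49,.55,-.12,.05))).items():
        m=(z>lo)&(z<hi)&(W[...,0]>b[0])&(W[...,0]<b[1])&(W[...,1]>b[2])&(W[...,1]<b[3]);p=W[m]
        if len(p)>20: print(f,nm,len(p),cv2.minAreaRect((p[:,:2]*1000).astype(np.float32)),p[:,1].max())
E
```

```text
7.1833 [0.4062 0.2349 0.2226] yaw 5.906357660204134 fdir [-0.0111 -0.0025 -0.9999] [-0.3355 -0.1005  0.0147] 0.0003312585604390116 [0.5187 0.1243 1.9574 0.0038 1.0708 0.4137]
top end 656 ((574.7703857421875, -19.415611267089844), (159.00155639648438, 12.734319686889648), 6.908146381378174) -0.00412941202914103
top railA 371 ((642.96240234375, -62.143760681152344), (29.63018035888672, 114.06784057617188), 6.4704909324646) -0.003833566470636442
top railB 326 ((515.1012573242188, -64.9678955078125), (104.774658203125, 51.285614013671875), 80.81079864501953) -0.017224716558128444
side end 176 ((573.139404296875, -19.167734146118164), (159.40016174316406, 16.60879898071289), 6.840577125549316) -0.0026163683451395376
side railA 131 ((644.9972534179688, -61.22464370727539), (30.65915870666504, 116.23690795898438), 9.869446754455566) -0.0030639389953792456
```

View pics/side3.png

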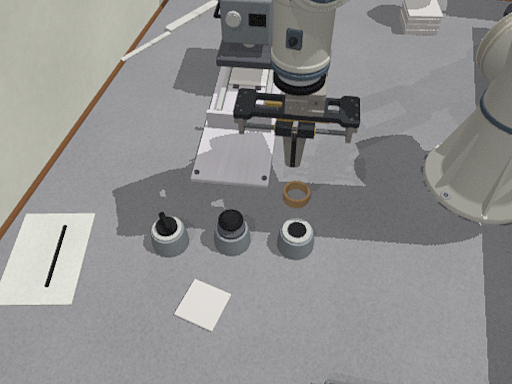

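View pics/top3.png

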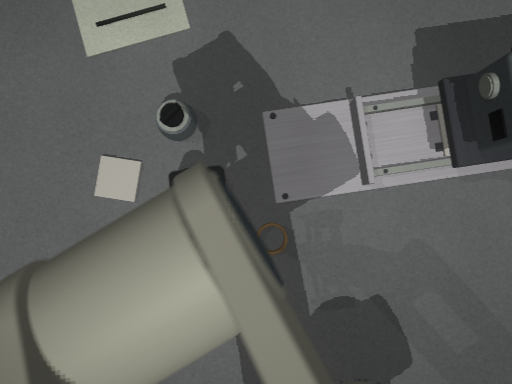

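In the top view the end plate sits against both rail ends, at (360,107) and (370,172) with no gap. Its inner face is at y≈-0.025, where the rail ends were measured. Next, the sensor.

drive_tool(
  plan=[
    [-10,12,0,0,-0.3,0,0],
    [-10,12,0,0,-0.3,0,0],
    [-6,8,-10,0,0,0,0],
    [-2,4,-15,0,0,0,0],
    [0,0,-15,0,0,0,0],
    [0,0,-15,0,0,0,0],
    [0,0,0,0,0,0,0],
    [0,0,0,0,0,0,0],
  ],
)

```text
t: 7.95
tool_pos: [0.3756, 0.2685, 0.1566]
ee_rot: [-1.58, -0.079, 0.089]
wrist_force: [-0.1, -0.8, 0.9]
gripper_width: 0.0007
```

```bash
python3 st.py; python3 -c "
from h import *
snap('side','side4');snap('wrist','wr4')"
```

```text
7.95 [0.3756 0.2685 0.1566] yaw 6.1266465051893135 fdir [-0.006  -0.0111 -0.9999] [-0.1476 -0.7678  0.8975] 0.0006681053488258944 [ 0.6214  0.2009  2.0367 -0.007   0.9152  0.5188]
```

View pics/side4.png

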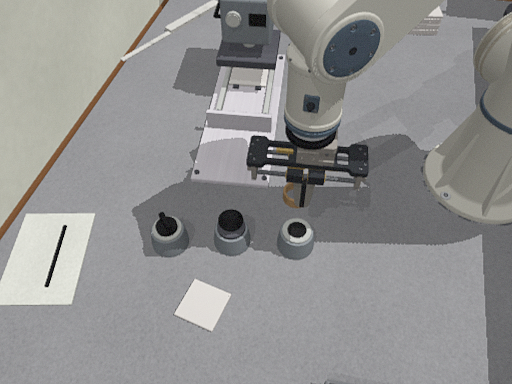

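View pics/wr4.png

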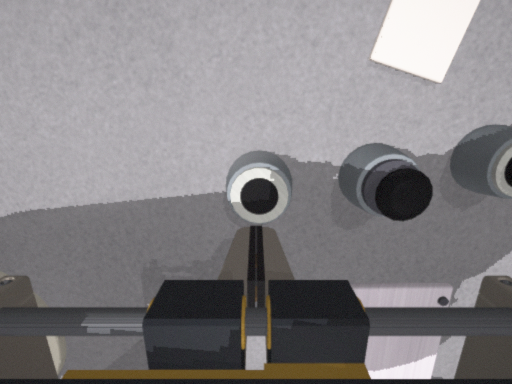

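```bash
python3 - <<'E'
from h import *
d=dict(np.load("pics/wr4.npz"));W=cloud(d)
z=W[...,2];m=(z>.048)&(z<.062)&(W[...,0]>.33)&(W[...,0]<.43)&(W[...,1]>.23)&(W[...,1]<.32)
p=W[m];print(len(p),cv2.minEnclosingCircle((p[:,:2]*1000).astype(np.float32)),np.median(p[:,2]),W[195,259])
K=d["K"];V=d["view"]
for q in [(.3755,.2683,.1396),(.3755,.2725,.08)]:
    c=V[:3,:3]@np.array(q)+V[:3,3];print(K@c/c[2])
E
```

```text
2908 ((378.17236328125, 272.3489074707031), 32.77168655395508) 0.05471650704995282 [0.37843915 0.2735101  0.05563127]
[254.59962419 238.56084294   1.        ]
[255.76962883 203.99018029   1.        ]
```

drive_tool(
  plan=[
    [2,4,-10,0.5,-0.3,0,0],
    [0,0,-15,0,0,0,0],
    [0,0,-15,0,0,0,0],
    [0,0,-10,0,0,0,0],
    [0,0,-5,0,0,0,0],
    [0,0,-3,0,0,0,0],
    [0,0,0,0,0,0,0],
  ],
)

```text
t: 8.63
tool_pos: [0.3826, 0.2741, 0.1016]
ee_rot: [-1.566, -0.089, 0.076]
wrist_force: [-0.6, -0.4, 0.5]
gripper_width: 0.0005
```

```bash
python3 st.py; python3 -c "
from h import *
snap('side','side5')"
```

```text
8.6333 [0.3826 0.2741 0.1016] yaw 6.00351253503834 fdir [ 0.0081  0.0036 -1.    ] [-0.5658 -0.3873  0.4882] 0.0005290334659616378 [ 0.6198  0.292   2.0744 -0.0026  0.7664  0.5168]
```

View pics/side5.png

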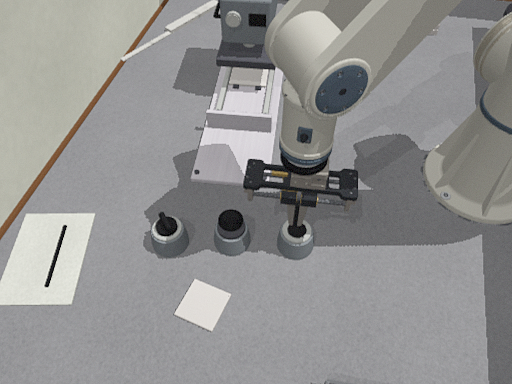

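Fingertips are at about (298,228), just above the window. A small correction, then hold.

drive_tool(
  plan=[
    [-4,-2,-4,0,0.4,0,0],
    [0,0,0,0,0,0,0],
  ],
)

```text
t: 8.85
tool_pos: [0.3791, 0.2725, 0.0987]
ee_rot: [-1.565, -0.084, 0.08]
wrist_force: [-1.5, 0.4, -0.4]
gripper_width: 0.0003
```

```bash
python3 st.py
```

```text
8.85 [0.3791 0.2725 0.0987] yaw 6.009171380935954 fdir [ 0.0022  0.0048 -1.    ] [-1.5491  0.4405 -0.3831] 0.000268265469319226 [0.6182 0.2939 2.0812 0.0038 0.7619 0.5105]
```

drive_tool(
  plan=[
    [-1,0,-2,0,0,0,0],
    [0,0,0,0,0,0,0],
    [0,0,0,0,0,0,0],
    [0,0,0,0,0,0,0],
    [0,0,0,0,0,0,0],
    [0,0,0,0,0,0,0],
    [0,0,0,0,0,0,0],
    [0,0,0,0,0,0,0],
  ],
)

```text
t: 9.52
tool_pos: [0.3785, 0.273, 0.0977]
ee_rot: [-1.563, -0.086, 0.079]
wrist_force: [0.1, -0.9, 0.3]
gripper_width: 0.0003
```

drive_tool(
  plan=[
    [0,0,0,0,0,0,0],
    [0,0,0,0,0,0,0],
    [0,0,0,0,0,0,0],
    [0,0,0,0,0,0,0],
    [0,0,0,0,0,0,0],
    [0,0,0,0,0,0,0],
    [0,0,0,0,0,0,0],
    [0,0,0,0,0,0,0],
  ],
)

```text
t: 10.18
tool_pos: [0.3785, 0.273, 0.0977]
ee_rot: [-1.563, -0.086, 0.079]
wrist_force: [-0.0, -0.2, 0.8]
gripper_width: 0.0002
```

drive_tool(
  plan=[
    [0,0,0,0,0,0,0],
    [0,0,0,0,0,0,0],
    [0,0,0,0,0,0,0],
    [0,0,0,0,0,0,0],
    [0,0,0,0,0,0,0],
    [0,0,0,0,0,0,0],
    [0,0,0,0,0,0,0],
    [0,0,0,0,0,0,0],
  ],
)

```text
t: 10.85
tool_pos: [0.3785, 0.273, 0.0977]
ee_rot: [-1.563, -0.086, 0.079]
wrist_force: [-0.4, -0.5, -1.5]
gripper_width: 0.0004
```

drive_tool(
  plan=[
    [0,0,0,0,0,0,0],
    [0,0,0,0,0,0,0],
    [0,0,0,0,0,0,0],
    [0,0,0,0,0,0,0],
  ],
)

```text
t: 11.18
tool_pos: [0.3786, 0.273, 0.0977]
ee_rot: [-1.563, -0.086, 0.079]
wrist_force: [0.1, 0.1, -0.4]
gripper_width: 0.0006
```

drive_tool(
  plan=[
    [0,0,15,0,0,0,0],
    [0,0,25,0,0,0,0],
    [0,0,30,0,0,0,0],
    [0,0,30,0,0,0,0],
    [0,0,30,0,0,0,0],
    [0,0,30,0,0,0,0],
    [0,0,30,0,0,0,0],
    [0,0,20,0,0,0,0],
  ],
)

```text
t: 11.85
tool_pos: [0.3733, 0.2693, 0.312]
ee_rot: [-1.57, -0.078, 0.087]
wrist_force: [-0.1, 1.2, -0.1]
gripper_width: 0.0003
```

drive_tool(
  plan=[
    [0,-20,0,0,0,0,0],
    [0,-30,0,0,0,0,0],
    [0,-30,0,0,0,0,0],
    [0,-30,0,0,0,0,0],
    [0,-30,0,0,0,0,0],
    [0,-20,0,0,0,0,0],
    [0,0,0,0,0,0,0],
    [0,0,0,0,0,0,0],
  ],
)

```text
t: 12.52
tool_pos: [0.3744, 0.1056, 0.3195]
ee_rot: [-1.564, -0.09, 0.079]
wrist_force: [0.4, -0.3, 0.6]
gripper_width: 0.0005
```

```bash
python3 st.py; python3 - <<'E'
from h import *
for f in ("side","top"):
    d=snap(f,f+"6");W=cloud(d);z=W[...,2]
    for nm,lo,hi,b in [("end",.057,.069,(.46,.68,-.06,.1)),("sensor",.048,.062,(.33,.43,.22,.33))]:
        m=(z>lo)&(z<hi)&(W[...,0]>b[0])&(W[...,0]<b[1])&(W[...,1]>b[2])&(W[...,1]<b[3]);p=W[m]
        if len(p)>20: print(f,nm,len(p),cv2.minAreaRect((p[:,:2]*1000).astype(np.float32)),cv2.minEnclosingCircle((p[:,:2]*1000).astype(np.float32)))
E
```

```text
12.5167 [0.3744 0.1056 0.3195] yaw 6.178002339982644 fdir [ 0.0063  0.006  -1.    ] [ 0.4013 -0.2991  0.5844] 0.0005471187147923377 [ 0.2675 -0.1257  1.9829  0.0043  1.2768  0.1584]
side end 345 ((572.8412475585938, -18.725914001464844), (159.01312255859375, 18.65271759033203), 7.156013011932373) ((572.6768798828125, -17.416099548339844), 79.60429382324219)
side sensor 647 ((376.4389953613281, 274.51361083984375), (63.094547271728516, 60.927024841308594), 24.20846176147461) ((376.28924560546875, 274.8716735839844), 32.42707061767578)
top end 655 ((574.5778198242188, -19.058088302612305), (158.82150268554688, 13.427312850952148), 6.616990089416504) ((574.3352661132812, -16.967529296875), 79.4529800415039)
top sensor 874 ((377.83697509765625, 271.22265625), (62.92363357543945, 61.84080505371094), 12.319836616516113) ((378.0147399902344, 271.4446105957031), 32.313663482666016)
```

View pics/side6.png

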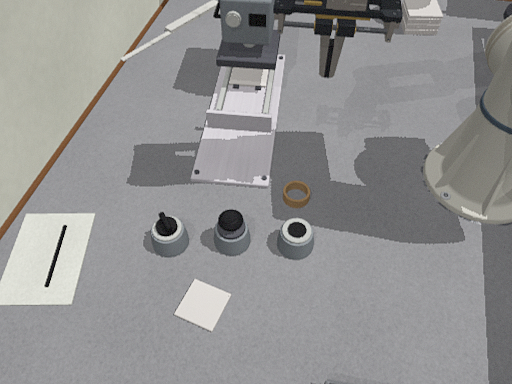

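The carrier's end plate is at the rail ends (row ~120), the stations, tape and blank haven't moved, and the hand is well clear.

```bash
python3 -c "
from h import *
print(job_done())"
```

```text
the job is handed in; nothing more can be done
None
```

The carrier is pushed fully into the press, the sensor was triggered touch-free, and the job is handed in at about 12.6 s of the 51 s allowed. No verdict was reported, and the pictures showed no sign that the press started.

- **Push:** I pushed the carrier about 97 mm with closed fingertips. It took about 5 N while sliding, then jumped to 29 N at the stop. The last top view puts the end plate's inner face at y ≈ -0.025 m; the rail ends had measured y ≈ -0.0245 m. There was no visible gap, and it stayed there after the sensor step.
- **Sensor:** I held the fingertips pointing down about 26 mm above the window, within about 1 mm of its measured centre, for at least 2.3 s. The wrist force stayed at noise level, up to about 1.5 N.
- **Withdrawal:** I drew the hand straight up about 21 cm, then about 16 cm sideways.
- **Last checks:** The sensor station measured within about 1 mm of where it started. In the final side view the other stations, the tape and the spare tile look unmoved.

The top and side cameras disagreed by 1–3 mm on positions, roughly their calibration error. No check failed.

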